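Lock the tube tray into the shaker

TASK

Push the tube tray of the shaker gently all the way home, then swing the latch handle round across the front of the tray: it climbs a cam as it turns and must end dropped fully down in the low notch behind the cam. Feel for the end of each movement and do not force the tray or the handle against its stop, and leave the well plate, the bottle and the spare tube rack where they are.

Things in the scene. Friction and masses are not known exactly. Their poses are not given: they have to be found in the camera images.
- shaker: Benchtop tube shaker, fixed to the bench: white base 305 x 250 mm, deck top at z 45 mm, grey rear housing (95 mm high) at its +x end. Origin on the bench under the shaker; its -x side is the front (towards the robot, give or take 0.3 rad), +y its left as seen from the robot. On the deck: the tube tray and, at the front left corner, the latch.
- tray_slide (a joint): How far the tube tray stands out from home, m: 0 = fully home against its rear stop, grows as it comes out to the shaker's front (-x). Slides along the shaker's x with about 4 N of friction; the stop is a hard rubber buffer. Starts 35 to 60 mm out. While it is out by more than about 25 mm, its side blocks the handle's swing.
- tray: The aluminium tube tray itself, 140 x 125 mm, carrying a white block of capped tubes. Origin under its middle, 46 mm over the bench; axes as the shaker's.
- tray_front (a point): Centre of the outer face of the tray's front plate, 86 mm over the bench. The plate is 125 mm wide (along shaker y), reaches from z 48 to 104 mm, faces the shaker's -x. Tubes stand behind it, from 40 mm back, up to 116 mm over the bench. Push the plate towards the shaker's +x.
- pivot (a point): Foot of the latch's upright pivot axis, on the deck, 45 mm over the bench, at (-105, +85) mm in the shaker's frame. The cam ring round it is set differently on each unit: the middle of the notch lies anywhere from turn 1.18 to 1.72 and has to be felt. The handle drops some 0.13 rad before the middle; 0.02 rad past it a rigid stop ends the turn.
- turn (a joint): Angle of the latch handle about the pivot, rad: 0 = it points straight to the shaker's front (-x), grows counter-clockwise seen from above, 1.57 = it points to the shaker's -y, across the tray's front. Starts between 0 and 0.12, low. It begins to climb at about 0.2 to 0.75, is fully up by 0.8 to 1.35, and then drops into the notch.
- lift (a joint): Height of the handle above its low position, m: 0 low (at the start, and again when down in the notch), 0.009 on top of the cam. A spring of 9 to 14 N plus its weight pulls it down by itself; turning it up the cam takes about 4 to 8 N sideways at the knob. Nothing but the cam lifts it.
- handle: The latch handle: flat steel bar 16 mm wide, 11 mm thick, at z 73 to 84 mm over the bench when low, reaching 104 mm from the pivot, with an upright black cylinder knob of 22 mm diameter, 36 mm high, near its end. Origin on the pivot axis at deck height (+ lift); the bar runs along its -x.
- knob (a point): Centre of the top of the black knob, on its axis, 95 mm from the pivot; 120 mm over the bench when the handle is low, 129 mm on top of the cam. It can be pushed from the side with shut fingers or pinched lightly; it rises and falls 9 mm on the way.
- well_plate: White flat plate with 24 shallow wells, 120 x 80 x 12 mm, lying on the bench to the right of the shaker (bystander). Origin under its centre.
- reagent: Small capped reagent bottle, 40 mm diameter, 75 mm high, standing left of the shaker (bystander). Origin under its centre.
- spare_rack: White rack 100 x 50 mm with capped tubes, 72 mm high, standing left of the shaker (bystander). Origin under its centre.

How it is judged (in metres and radians):
On the way, in this order (a step that is already met when the one before it is completed fails the run):
1. the tray is pushed home (value of joint tray_slide below 0.003 m), for 0.1 s.
2. the handle is turned up onto the cam (value of joint lift above 0.006 m and value of joint tray_slide below 0.004 m), for 0.05 s.
At the end, for the whole second after the job is handed in: The tray is home within 4 mm, the handle has been turned past the cam (more than 1.08 rad) and has dropped into the notch (lift under 2 mm), at rest and released (value of joint tray_slide below 0.004 m and value of joint turn above 1.08 rad and value of joint lift below 0.002 m and velocity of joint turn between -0.05 and 0.05 rad/s); the robot touches nothing.
It fails at once if the handle is forced against the stop of the cam with over 80 N (about 28 N sideways at the knob) (contact force between handle and cam_stop above 80 N).
It fails at once if the tray is pressed against its buffer with over 30 N (contact force between tray and tray_buffer above 30 N).
It fails at once if the well plate is moved more than 15 mm (distance of well_plate from where it was at the start of the episode above 0.015 m).
It fails at once if the bottle is moved more than 15 mm (distance of reagent from where it was at the start of the episode above 0.015 m).
It fails at once if the spare rack is moved more than 15 mm (distance of spare_rack from where it was at the start of the episode above 0.015 m).
It also fails if it takes over 64 s, if anything falls off the work surface, if the arm or the gripper's body presses on something with over 40 N, if the wrist force passes 120 N, or if a joint passes its speed limit or range.

ROBOT

A 6-joint arm with a two-finger parallel gripper is mounted at the origin on the work surface. World frame = base frame: x ahead of the robot, y to its left, z up, the work surface at z = 0. Lengths are in mm, angles in rad, forces in N, time in s.
With the tool pointing down it reaches from about 350 to 875 mm from the base axis. Payload 4.2 kg.
Tool frame: the origin (TCP) lies on the mounting face of the last link; the fingertips stand 173 mm ahead of it and the grasp point (between the pads) lies 155 mm ahead of it; z points along the fingers, y is the direction in which the jaws open and shut (so a half turn about z gives the same grasp; the last joint's range is limited). The gripper opens to 85 mm and grips with 20 to 120 N. Pads are 22 mm wide; open, the fingers measure 114 mm over their backs; the gripper's body (76 mm by 85 mm) begins 54 mm behind the grasp point. The pads swing forward as they close: fully open they stand 13 mm farther back than shut.
Start: joints at [-0.911, 0.385, 0.008, 0, -1.194, -0.259], TCP at [243.86, -575.441, 404.712] pointing down, gripper open.
Joint ranges: [-3.14, 3.14], [-1.21, 2.06], [-1.07, 1.41], [-3.16, 2.05], [-2.99, -0.16], [-3.1, 3.1]. Speed limits (rad/s): [2.79, 2.79, 3.14, 3.14, 3.14, 3.14].

INTERFACE

Orientations are given as a unit quaternion [x, y, z, w].
In Python, from bench import arm gives the robot as it stands. The module is installed in compiled form; this text tells all that it offers.
- The arm moves only by the tool play_rows, never from a script. Its argument "moves" is a list of rows, each a list of 3 entries, a list of its own where there are three numbers: the shift along the world's x, y, z in units of 30 cm (1.0 is 30 cm), then the turn about the world's z in units of 30 degrees (1.0 is 30 degrees), then the gripper's target within -1 to 1 (shut at 1, half-way at 0, fully open at -1). In form: [[[x, y, z], turn, jaw], ...]. A call has 1 to 12 rows; each row is the pose to reach, as a shift and turn from the pose measured when the call began; what a row does not reach only later rows make up. A row lasts 1/8 s, in which the tool goes at most 62.5 mm and 10.7 degrees, less where a joint would pass 70% of its speed; a pose out of reach is approached as far as the arm can. A call with a number of a shift or a turn outside -1 to 1 is refused whole. A call with a gripper value outside its range is refused whole. The fingers move at their own pace and stop on an object; the grip force is fixed at half the most. Time passes only in rows, so rows that repeat a pose let the fingers close. It gives the time, the measured TCP pose, the force and the opening at its end, in the units of the state.
- arm.read_state(): the state, without advancing time (a new reading comes with each control period).
- arm.get_image(name): name is "side" or "top"; returns a dict with "pixels" (384x512x3 uint8, red, green, blue), "vfov" (degrees; the focal length in pixels is half the picture's height over the tangent of half this angle, whatever the lens; pixels are square), "cx", "cy" (the principal point, pixels), "xyz" and "rotation" of the camera in the world. Camera axes: x right, y up, looking along -z (the intrinsics and any distortion apply to the point x, -y, -z); pixel columns grow to the right and rows downward; lengths in mm; the calibration is good to about 2 mm. A picture is of the moment at which its call begins. There is no depth.
- arm.job_done(): hands the job in, once; it reports no verdict.
Trained networks look in a picture, given as the dict that the camera call returned (one of the last four; its "shot" number tells which), for a name from the list of things; names that differ only in an ending like _2 or _b are one class to them, and where a whole thing is asked for, a point or a joint stands for the part that bears it (a point fixed in the world has none). Each returns a list of dicts, best first, with "conf" (0 to 1); they miss things now and then, are a little off and sometimes report something else, mostly with a low value. They report only what shows in the picture. A call takes as long as a camera call.
- arm.look_for(name, picture): "centre" ([x, y, z] in mm, in world coordinates, good to about 4 mm: the middle of the surface that is visible of it).
The state is a dict: "clock": time; "joints": joint angles; "joint_vel": joint speeds; "joint_efforts": joint torques, N m; "position": TCP position; "ee_rot": TCP orientation; "contact_force": force on the tool from outside, world axes, zero at the start; "wrist_torque": the same for the moment, N m; "gripper_width": finger opening in mm.
Only numpy, scipy, OpenCV 4.12 (cv2) and the standard library are available. Lean on these libraries where they do the work, as an engineer would, in place of code of your own. Each camera call takes 0.05 s, during which the arm holds its last target.

## Working session

There is one attempt and no reset: what is moved stays moved. The work goes in short steps, Python scripts to look and compute and a tool call to move; the robot and the scene stay as the last step left them, time stands still between calls to the robot, and variables do not carry over. Pictures are saved under pics/ and viewed, and the job is handed in when it is done.

Besides the shell and the picture viewer there is one more tool, called after "Call:" by a JSON object that holds its "method" and its "body", one argument or row to a line. play_rows: Moves the arm, as the interface text tells. Shifts and turns lie within -1 to 1; 1 stands for 30 cm of shift or 30 degrees of turn. Its arguments: {"type":"object","properties":{"moves":{"type":"array"}},"required":["moves"]}

```bash
mkdir -p pics
cat > h.py <<'E'
from bench import arm
import numpy as np, cv2
def shot(n,save):
    p=arm.get_image(n); cv2.imwrite('pics/%s.png'%save,p['pixels'][:,:,::-1]); return p
E
python3 - <<'E'
from h import *
for n in ['top','side']:
    p=shot(n,n+'0'); print(n,p['vfov'],p['cx'],p['cy'],p['xyz'],np.round(p['rotation'],3).tolist(),[k for k in p])
    for t in ['shaker','tray','tray_front','pivot','handle','knob','well_plate','reagent','spare_rack']:
        print(t,[(np.round(d['centre'],0).tolist(),round(d['conf'],2)) for d in arm.look_for(t,p)[:2]])
print(arm.read_state())
E
```

```text
top 51.31468160156648 256.652027384773 189.81645038381916 [447.16796197  22.98394194 879.81775382] [-0.072, 0.076, 0.747, -0.657] ['pixels', 'vfov', 'cx', 'cy', 'xyz', 'rotation', 'shot']
shaker [([667.0, -87.0, 53.0], 0.59)]
tray [([625.0, -127.0, 79.0], 0.76), ([541.0, 107.0, 40.0], 0.23)]
tray_front [([628.0, -124.0, 85.0], 0.56), ([668.0, -326.0, 12.0], 0.34)]
pivot [([668.0, -86.0, 58.0], 0.94)]
handle [([515.0, -36.0, 82.0], 0.57)]
knob [([517.0, -32.0, 86.0], 0.92)]
well_plate [([670.0, -323.0, 13.0], 0.88)]
reagent [([681.0, 111.0, 48.0], 0.87)]
spare_rack [([542.0, 110.0, 43.0], 0.56), ([667.0, -86.0, 55.0], 0.32)]
side 55.01623212670869 257.83177303944444 188.6662691001619 [326.75252638 647.06113937 761.97933435] [-0.08, 0.384, 0.902, -0.179] ['pixels', 'vfov', 'cx', 'cy', 'xyz', 'rotation', 'shot']
shaker [([661.0, -49.0, 56.0], 0.93)]
tray [([627.0, -108.0, 84.0], 0.77)]
tray_front [([630.0, -104.0, 78.0], 0.56)]
pivot [([662.0, -44.0, 52.0], 0.84), ([626.0, -104.0, 84.0], 0.61)]
handle [([506.0, -35.0, 81.0], 0.78)]
knob [([508.0, -34.0, 88.0], 0.66)]
well_plate [([508.0, -35.0, 80.0], 0.5)]
reagent [([681.0, 120.0, 46.0], 0.68)]
spare_rack [([536.0, 126.0, 44.0], 0.66)]
{'clock': 1.0, 'joints': array([-9.11389762e-01,  3.84696296e-01,  7.87068364e-03, -2.26622484e-05,
       -1.19398936e+00, -2.58569210e-01]), 'joint_vel': array([-0.00128235, -0.00182468,  0.00214482,  0.0006618 , -0.00012162,
        0.00022049]), 'joint_efforts': array([-8.93644301e-04, -3.92097151e+01,  1.88619161e+01,  4.19081524e+00,
       -3.86990232e-04, -1.33004528e-05]), 'position': array([ 243.86268916, -575.42951613,  404.69944874]), 'ee_rot': array([-1.99075559e-01,  9.79984144e-01,  1.30277212e-05,  5.31435628e-06]), 'contact_force': array([-0.23256228, -0.66767518, -0.20242196]), 'wrist_torque': array([-0.01280283, -0.00692226, -0.00171122]), 'gripper_width': 85.18982022834486}
```

View pics/top0.png

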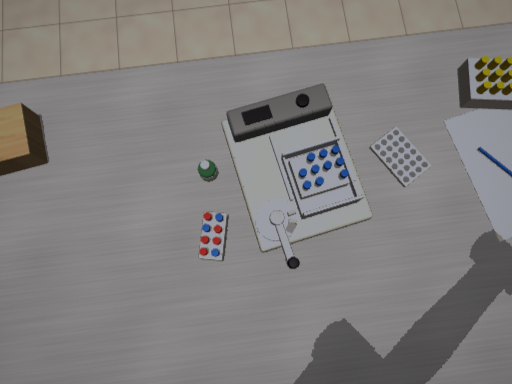

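View pics/side0.png

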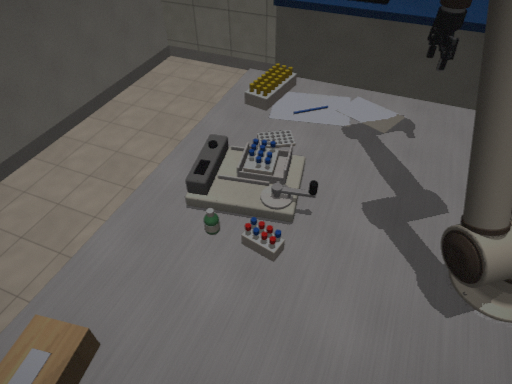

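The top view shows the shaker centred near pixel (295,170). Its pivot is near (277,217) and the knob near (293,263). The tray plate faces lower right, near (325,207). I'll zoom in to get accurate pixels.

Run:
```python
import cv2
a=cv2.imread('pics/top0.png')[80:280,190:390]; cv2.imwrite('pics/top0z.png',cv2.resize(a,(600,600),interpolation=cv2.INTER_CUBIC))
a=cv2.imread('pics/side0.png')[110:240,170:340]; cv2.imwrite('pics/side0z.png',cv2.resize(a,(680,520),interpolation=cv2.INTER_CUBIC))
```

```text
(no output)
```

View pics/top0z.png

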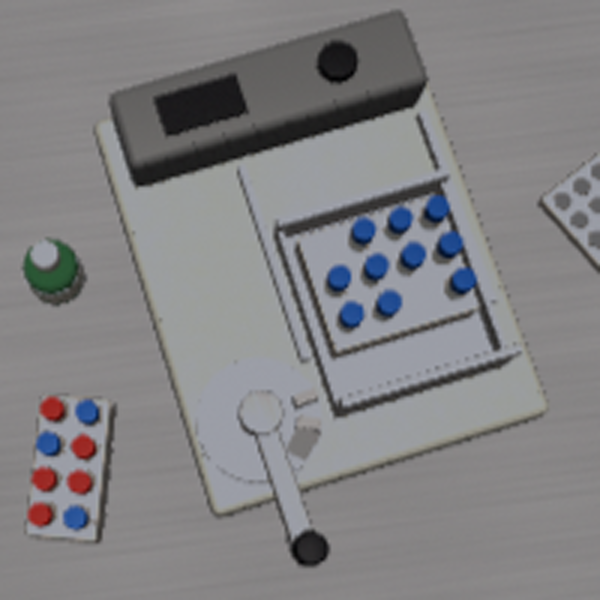

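View pics/side0z.png

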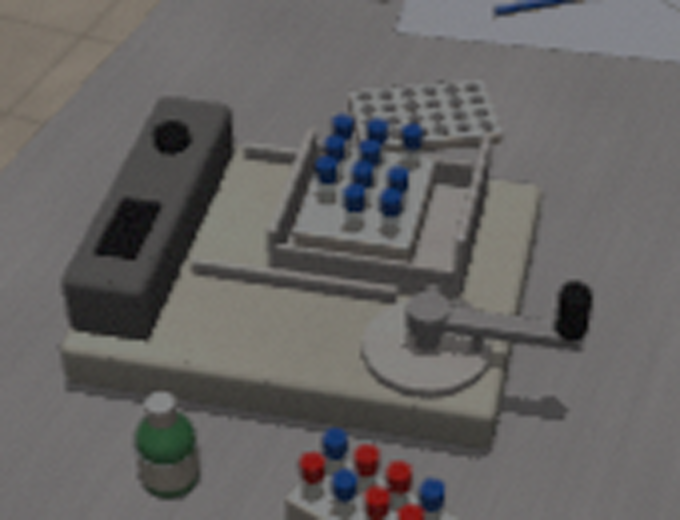

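```bash
cat > fit.py <<'E'
import numpy as np
from scipy.optimize import least_squares
from bench import arm
def cam(p): 
    f=192/np.tan(np.radians(p['vfov']/2)); return f,p['cx'],p['cy'],np.array(p['xyz']),np.array(p['rotation'])
def proj(c,P):
    f,cx,cy,t,R=c; q=R.T@(P-t); return np.array([cx+f*q[0]/-q[2],cy-f*q[1]/-q[2]])
def world(s,P):
    c,n=np.cos(s[2]),np.sin(s[2]); return np.array([s[0]+c*P[0]-n*P[1],s[1]+n*P[0]+c*P[1],P[2]])
E
python3 - <<'E'
from fit import *
ct=cam(arm.get_image('top')); cs=cam(arm.get_image('side'))
T=lambda u,v:np.array([190+u/3,80+v/3]); S=lambda u,v:np.array([170+u/4,110+v/4])
# base centred on the origin
fx=[(ct,(-152,125,45),T(215,515)),(ct,(-152,-125,45),T(547,407)),(ct,(152,125,45),T(97,122)),
(cs,(-152,125,45),S(496,418)),(cs,(-152,-125,45),S(540,185)),(cs,(152,125,45),S(65,347)),
(ct,(-105,85,93),T(260,411))]
def res(s):
    r=[proj(c,world(s,P))-u for c,P,u in fx]
    for c,u in((ct,T(311,547)),(cs,S(575,290))):
        r.append(proj(c,world(s,(-105-95*np.cos(s[4]),85-95*np.sin(s[4]),120)))-u)
    # plate top front corners; front x = s[3]
    for c,y,u in((ct,s[5]+62.5,T(338,413)),(ct,s[5]-62.5,T(521,352))):
        r.append(proj(c,world(s,(s[3],y,104)))-u)
    return np.concatenate(r)
o=least_squares(res,[640,-80,-.3,-100,0.05,-30],loss='soft_l1')
print(o.x.round(3)); print(res(o.x).reshape(-1,2).round(1).tolist())
s=o.x
for P in [(s[3],s[5],86),(-105,85,45),(-105-95*np.cos(s[4]),85-95*np.sin(s[4]),120)]: print(world(s,P).round(1))
E
```

```text
Traceback (most recent call last):
  File "fit.py", line 7, in proj
    f,cx,cy,t,R=c; q=R.T@(P-t); return np.array([cx+f*q[0]/-q[2],cy-f*q[1]/-q[2]])
                     ~~~^^~~~~
ValueError: matmul: Input operand 1 has a mismatch in its core dimension 0, with gufunc signature (n?,k),(k,m?)->(n?,m?) (size 3 is different from 4)
```

Rotation is a quaternion.

```bash
sed -i "s/np.array(p\['rotation'\])/Rotation.from_quat(p['rotation']).as_matrix()/; 1i from scipy.spatial.transform import Rotation" fit.py
cat > f1.py <<'E'
from fit import *
ct=cam(arm.get_image('top')); cs=cam(arm.get_image('side'))
T=lambda u,v:np.array([190+u/3,80+v/3]); S=lambda u,v:np.array([170+u/4,110+v/4])
fx=[(ct,(-152,125,45),T(215,515)),(ct,(-152,-125,45),T(547,407)),(ct,(152,125,45),T(97,122)),
(cs,(-152,125,45),S(496,418)),(cs,(-152,-125,45),S(540,185)),(cs,(152,125,45),S(65,347)),
(ct,(-105,85,93),T(260,411))]
def res(s):
    r=[proj(c,world(s,P))-u for c,P,u in fx]
    for c,u in((ct,T(311,547)),(cs,S(575,290))):
        r.append(proj(c,world(s,(-105-95*np.cos(s[4]),85-95*np.sin(s[4]),120)))-u)
    for c,y,u in((ct,s[5]+62.5,T(338,413)),(ct,s[5]-62.5,T(521,352))):
        r.append(proj(c,world(s,(s[3],y,104)))-u)
    return np.concatenate(r)
o=least_squares(res,[640,-80,-.1,-100,0.05,-30],loss='soft_l1')
print(o.x.round(3)); print(res(o.x).reshape(-1,2).round(1).tolist())
s=o.x
for P in [(s[3],s[5],86),(-105,85,45),(-105-95*np.cos(s[4]),85-95*np.sin(s[4]),120)]: print(world(s,P).round(1))
E
python3 f1.py
```

```text
[ 6.66870e+02 -8.46580e+01  1.72000e-01 -1.16437e+02  9.80000e-02
 -3.29770e+01]
[[0.0, -1.0], [2.9, -0.3], [-1.2, -2.0], [-1.0, -0.5], [0.3, -0.7], [-2.7, -0.3], [-2.6, 3.3], [1.0, 2.7], [2.4, 0.7], [0.4, -0.9], [-0.4, 0.9]]
[ 557.8 -137.1   86. ]
[548.9 -18.9  45. ]
[457.3 -44.2 120. ]
```

```bash
cat > f2.py <<'E'
exec(open('f1.py').read().split('o=least')[0])
def tri(z,*cu):
    r=lambda p:np.concatenate([proj(c,np.array([p[0],p[1],z if z else p[2]]))-u for c,u in cu])
    o=least_squares(r,[550,-50,80][:2 if z else 3]); return o.x.round(1),o.fun.round(1)
print('knob',tri(None,(ct,T(311,547)),(cs,S(575,290))),tri(120,(ct,T(311,547))),tri(120,(cs,S(575,290))))
print('cap',tri(None,(ct,T(260,411)),(cs,S(429,300))))
print('FL',tri(None,(ct,T(215,515)),(cs,S(496,418))))
print('FR',tri(None,(ct,T(547,407)),(cs,S(540,185))))
print('RL',tri(None,(ct,T(97,122)),(cs,S(65,347))))
print('plateL',tri(104,(ct,T(338,412))),tri(104,(ct,T(521,351))))
E
python3 f2.py
```

```text
knob (array([462.7, -42.9, 121.5]), array([-0.1, -0.2,  0.3,  0. ])) (array([462.4, -43.1]), array([0., 0.])) (array([463.8, -44.4]), array([0., 0.]))
cap (array([554.6, -24.7,  96. ]), array([-0. , -0.1,  0.2,  0. ]))
FL (array([493.4,  12.7,  44.5]), array([ 0.1,  0.2, -0.2, -0. ]))
FR (array([ 538.1, -226.9,   47.5]), array([ 0. ,  0.1, -0.1, -0. ]))
RL (array([789.6,  62.1,  44.4]), array([ 0.1,  0.3, -0.4, -0.2]))
plateL (array([546.2, -74.6]), array([ 0., -0.])) (array([ 570.9, -199.9]), array([-0.,  0.]))
```

```bash
sed -i 's/152/150/g; s/125,45/122,45/g; s/85,93/85,96/' f1.py; sed -i 's/^(ct,(-105,85,96),T(260,411))/(ct,(-105,85,96),T(260,411)),(cs,(-105,85,96),S(429,300))/' f1.py; python3 f1.py
```

```text
[ 6.66501e+02 -8.32160e+01  1.71000e-01 -1.16301e+02  1.17000e-01
 -3.45290e+01]
[[0.4, -2.1], [0.6, -0.5], [-0.3, -1.4], [-1.7, -1.0], [-0.4, 0.1], [-1.8, -0.6], [-3.3, 3.4], [1.4, 2.4], [1.0, 2.6], [2.4, 0.6], [0.4, -0.9], [-0.4, 0.9]]
[ 557.8 -137.1   86. ]
[548.5 -17.4  45. ]
[457.5 -44.4 120. ]
```

Triangulation gives:
- knob: (463,-43,121)
- pivot axis: (555,-25)
- plate centre: (558,-137), with a yaw of about 0.18

First I'll move to a standoff in front of the plate with the fingers shut.

Call:
{"method": "play_rows", "body": {
  "moves": [
    [[0.2,0.2,0],-0.1,1],
    [[0.4,0.4,0],-0.3,1],
    [[0.6,0.6,0],-0.43,1],
    [[0.8,0.8,0],-0.43,1],
    [[0.88,0.95,0],-0.43,1],
    [[0.88,0.98,0],-0.43,1],
    [[0.88,0.98,0],-0.43,1],
    [[0.88,0.98,0],-0.43,1]
  ]
}}

```text
clock: 2.4
position: [508.5, -280.4, 404.7]
ee_rot: [-0.089, 0.996, -0.0, -0.0]
contact_force: [-0.7, -0.6, 0.4]
gripper_width: -0.1
```

Call:
{"method": "play_rows", "body": {
  "moves": [
    [[0,0.2,0],0,1],
    [[0,0.4,-0.1],0,1],
    [[0,0.45,-0.3],0,1],
    [[0,0.45,-0.5],0,1],
    [[0,0.45,-0.55],0,1],
    [[0,0.45,-0.55],0,1]
  ]
}}

```text
clock: 3.15
position: [508.9, -146.5, 240.0]
ee_rot: [-0.088, 0.996, -0.0, -0.0]
contact_force: [0.0, 0.7, 0.8]
gripper_width: 0.1
```

Run:
```python
from h import *
shot('top','t1');shot('side','s1')
a=np.hstack([cv2.imread('pics/t1.png')[100:300,190:390],cv2.imread('pics/s1.png')[60:260,170:370]])
cv2.imwrite('pics/m1.png',cv2.resize(a,(800,400),interpolation=2)); s=arm.read_state(); print(s['position'],s['contact_force'])
```

```text
[ 509.6346077  -146.25697228  241.87963456] [-0.04528653  0.32543994 -0.03613933]
```

View pics/m1.png

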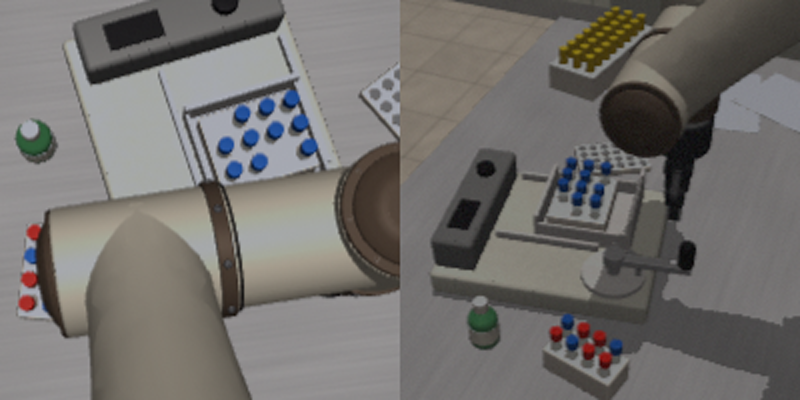

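The shut fingers hang in front of the plate, clear of the knob. Next I'll advance along shaker +x.

Call:
{"method": "play_rows", "body": {
  "moves": [
    [[0.03,0.005,0],0,1],
    [[0.06,0.011,0],0,1],
    [[0.08,0.014,0],0,1],
    [[0.1,0.018,0],0,1],
    [[0.115,0.021,0],0,1],
    [[0.13,0.023,0],0,1],
    [[0.145,0.026,0],0,1],
    [[0.16,0.029,0],0,1],
    [[0.175,0.032,0],0,1],
    [[0.19,0.034,0],0,1]
  ]
}}

```text
clock: 4.5
position: [566.5, -136.2, 241.6]
ee_rot: [-0.088, 0.996, -0.0, 0.001]
contact_force: [-4.2, -1.4, 1.5]
gripper_width: 0.4
```

Contact is at about 4 N, so the tray is sliding. I'll carry on with smaller steps.

Call:
{"method": "play_rows", "body": {
  "moves": [
    [[0.008,0.0014,0],0,1],
    [[0.016,0.003,0],0,1],
    [[0.024,0.004,0],0,1],
    [[0.032,0.006,0],0,1]
  ]
}}

```text
clock: 5.0
position: [576.2, -134.4, 241.6]
ee_rot: [-0.088, 0.996, -0.0, 0.001]
contact_force: [-3.4, -2.0, 0.6]
gripper_width: 0.2
```

Run:
```python
from h import *
shot('side','s2')
a=cv2.imread('pics/s2.png')[110:240,190:340]
cv2.imwrite('pics/m2.png',cv2.resize(a,(750,650)[:1]+(600,),interpolation=2)); s=arm.read_state(); print(s['position'],s['contact_force'])
```

```text
[ 576.59766637 -134.32935069  241.62454488] [-3.12281588 -2.56843438  1.52486108]
```

View pics/m2.png

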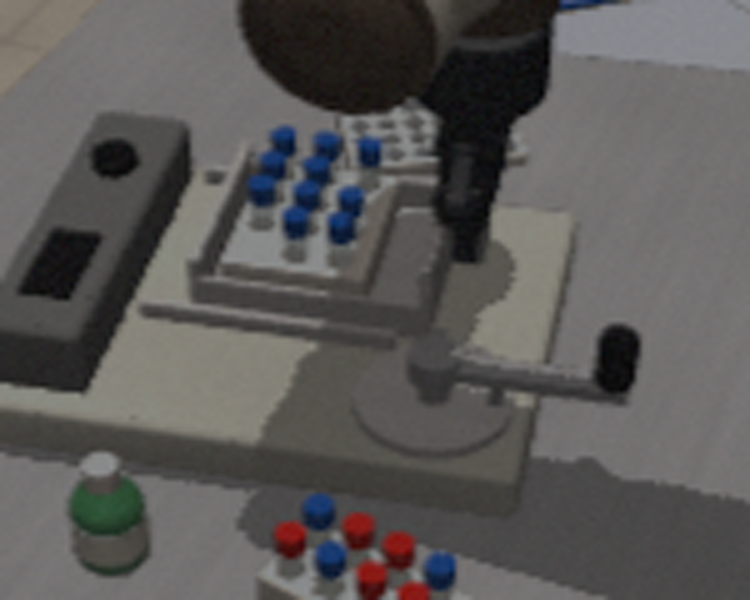

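The tray is still sliding freely and the force is steady, with no buffer yet.

Call:
{"method": "play_rows", "body": {
  "moves": [
    [[0.005,0.001,0],0,1],
    [[0.01,0.0018,0],0,1]
  ]
}}

```text
clock: 5.3
position: [579.7, -133.8, 241.6]
ee_rot: [-0.089, 0.996, -0.0, 0.002]
contact_force: [-3.6, -3.2, 1.5]
gripper_width: 0.0
```

Call:
{"method": "play_rows", "body": {
  "moves": [
    [[0.005,0.001,0],0,1],
    [[0.01,0.0018,0],0,1]
  ]
}}

```text
clock: 5.55
position: [582.7, -133.2, 241.6]
ee_rot: [-0.088, 0.996, -0.0, 0.002]
contact_force: [-3.4, -2.1, 1.4]
gripper_width: 0.4
```

Call:
{"method": "play_rows", "body": {
  "moves": [
    [[0.005,0.001,0],0,1],
    [[0.01,0.0018,0],0,1]
  ]
}}

```text
clock: 5.8
position: [585.9, -132.6, 241.6]
ee_rot: [-0.089, 0.996, -0.001, 0.002]
contact_force: [-4.1, -1.9, -0.4]
gripper_width: 0.0
```

Call:
{"method": "play_rows", "body": {
  "moves": [
    [[0.004,0.0007,0],0,1],
    [[0.008,0.0014,0],0,1]
  ]
}}

```text
clock: 6.05
position: [588.4, -132.2, 241.6]
ee_rot: [-0.088, 0.996, -0.0, 0.002]
contact_force: [-3.9, -2.6, 1.8]
gripper_width: -0.1
```

Call:
{"method": "play_rows", "body": {
  "moves": [
    [[0.004,0.0007,0],0,1],
    [[0.008,0.0014,0],0,1]
  ]
}}

```text
clock: 6.3
position: [590.9, -131.8, 241.6]
ee_rot: [-0.089, 0.996, -0.001, 0.002]
contact_force: [-3.6, -1.2, 1.8]
gripper_width: -0.1
```

Call:
{"method": "play_rows", "body": {
  "moves": [
    [[0.004,0.0007,0],0,1],
    [[0.007,0.0012,0],0,1]
  ]
}}

```text
clock: 6.55
position: [593.0, -131.4, 241.6]
ee_rot: [-0.088, 0.996, -0.0, 0.002]
contact_force: [-2.4, -2.1, 1.9]
gripper_width: 0.4
```

Call:
{"method": "play_rows", "body": {
  "moves": [
    [[0.004,0.0007,0],0,1],
    [[0.007,0.0012,0],0,1]
  ]
}}

```text
clock: 6.8
position: [595.2, -131.0, 241.6]
ee_rot: [-0.089, 0.996, -0.0, 0.002]
contact_force: [-3.4, -1.9, 2.2]
gripper_width: -0.0
```

Call:
{"method": "play_rows", "body": {
  "moves": [
    [[0.0035,0.0006,0],0,1],
    [[0.006,0.001,0],0,1]
  ]
}}

```text
clock: 7.05
position: [597.1, -130.7, 241.6]
ee_rot: [-0.089, 0.996, -0.0, 0.002]
contact_force: [-2.7, -2.3, 0.9]
gripper_width: 0.2
```

Call:
{"method": "play_rows", "body": {
  "moves": [
    [[0.0035,0.0006,0],0,1],
    [[0.006,0.001,0],0,1]
  ]
}}

```text
clock: 7.3
position: [598.8, -130.4, 241.6]
ee_rot: [-0.088, 0.996, -0.0, 0.001]
contact_force: [-5.4, -1.8, 3.7]
gripper_width: -0.3
```

Call:
{"method": "play_rows", "body": {
  "moves": [
    [[0.003,0.0005,0],0,1]
  ]
}}

```text
clock: 7.42
position: [599.1, -130.4, 241.6]
ee_rot: [-0.088, 0.996, -0.0, 0.0]
contact_force: [-5.9, -2.3, 4.9]
gripper_width: 0.2
```

Call:
{"method": "play_rows", "body": {
  "moves": [
    [[0.003,0.0005,0],0,1]
  ]
}}

```text
clock: 7.55
position: [599.4, -130.4, 241.6]
ee_rot: [-0.088, 0.996, -0.0, -0.001]
contact_force: [-5.5, -2.1, 2.6]
gripper_width: 0.3
```

Call:
{"method": "play_rows", "body": {
  "moves": [
    [[0.004,0.0007,0],0,1],
    [[0.006,0.001,0],0,1],
    [[0.006,0.001,0],0,1]
  ]
}}

```text
clock: 7.92
position: [600.1, -130.4, 241.7]
ee_rot: [-0.088, 0.996, -0.0, -0.003]
contact_force: [-8.2, -1.5, 5.2]
gripper_width: 0.0
```

Call:
{"method": "play_rows", "body": {
  "moves": [
    [[0.004,0.0007,0],0,1],
    [[0.007,0.0012,0],0,1],
    [[0.007,0.0012,0],0,1]
  ]
}}

```text
clock: 8.3
position: [600.8, -130.3, 241.7]
ee_rot: [-0.088, 0.996, -0.0, -0.005]
contact_force: [-8.4, -1.7, 5.9]
gripper_width: -0.0
```

Run:
```python
from h import *
p=shot('side','s3')
a=cv2.imread('pics/s3.png')[110:240,190:340]
cv2.imwrite('pics/m3.png',cv2.resize(a,(750,600),interpolation=2)); s=arm.read_state(); print(s['position'],s['contact_force'])
```

```text
[ 600.73342482 -130.32891945  241.70257593] [-8.62429518 -1.93972542  4.90763344]
```

View pics/m3.png

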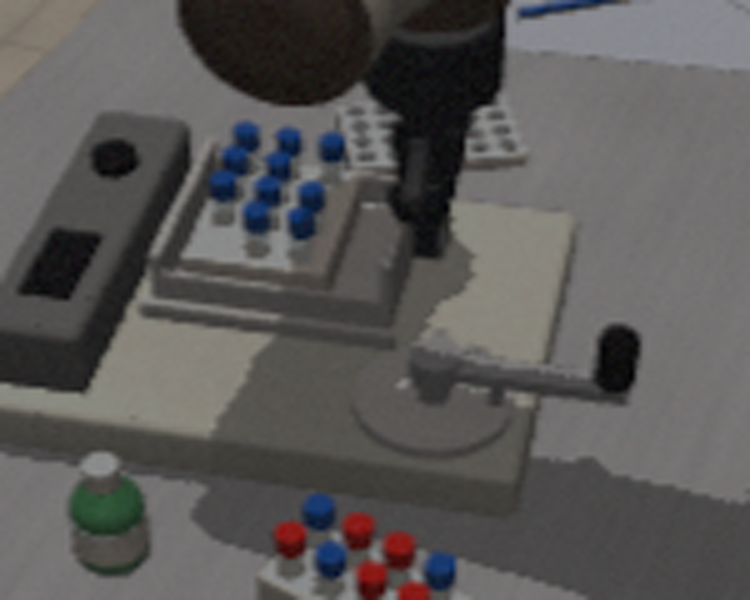

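The tip has stopped: the TCP only tilts, and the force has risen from 4 to 8.6 N. The side view shows the tray against its rear stop. I'll back off, rise, and come down to the left of the knob.

Call:
{"method": "play_rows", "body": {
  "moves": [
    [[-0.06,-0.011,0],0,1],
    [[-0.13,-0.024,0.05],0,1],
    [[-0.16,0,0.2],0,1],
    [[-0.25,0.1,0.3],0,1],
    [[-0.35,0.25,0.3],0,1],
    [[-0.45,0.4,0.3],0,1],
    [[-0.484,0.424,0.25],0,1],
    [[-0.484,0.424,0.1],0,1],
    [[-0.484,0.424,0.1],0,1],
    [[-0.484,0.424,0.1],0,1]
  ]
}}

```text
clock: 9.6
position: [456.8, -2.7, 273.0]
ee_rot: [-0.088, 0.996, 0.0, -0.004]
contact_force: [-0.1, -0.0, 0.7]
gripper_width: 0.1
```

Run:
```python
from h import *
p=shot('side','s4')
a=cv2.imread('pics/s4.png')[110:240,190:340]
cv2.imwrite('pics/m4.png',cv2.resize(a,(750,600),interpolation=2)); s=arm.read_state(); print(s['position'],s['contact_force'],s['joints'])
```

```text
[456.81703276  -2.80729534 273.26138928] [-0.45957458 -0.35620835  0.37457357] [ 0.35058861  0.25494    -0.56834133 -0.00315703 -0.75373668 -1.74295405]
```

View pics/m4.png

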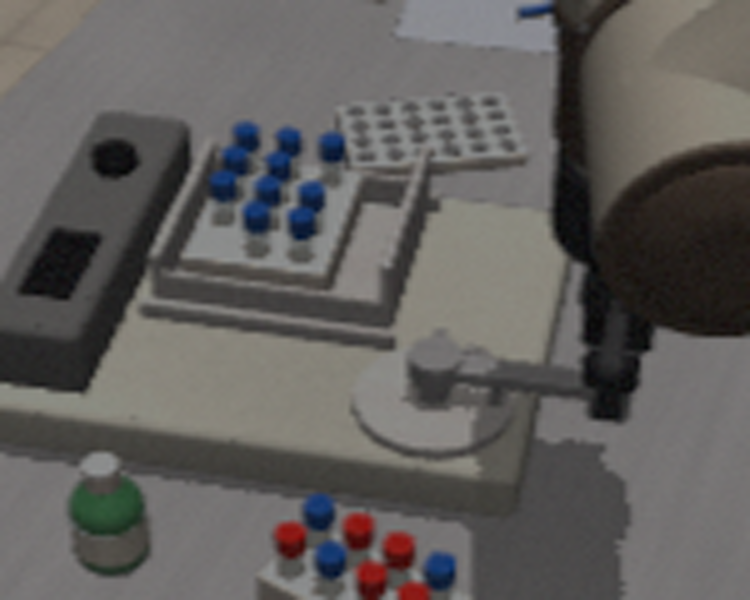

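The fingers are beside the knob, on its left. I'll work out the arc next.

```bash
cat > arc.py <<'E'
import numpy as np,sys
from bench import arm
from scipy.spatial.transform import Rotation as R
piv=np.array([554.6,-24.7]);yaw=.178
def tgt(th,d):
    a=yaw+th; return piv+95*np.array([-np.cos(a),-np.sin(a)])-d*np.array([np.sin(a),-np.cos(a)])
def cur():
    s=arm.read_state(); y=R.from_quat(s['ee_rot']).as_matrix()[:,1]; 
    tw=np.degrees(np.arctan2(y[1],y[0]))%180-90-np.degrees(yaw)   # tool angle = handle angle if aligned
    return s,tw
def table(ths,d):
    s,tw=cur(); p=s['position'][:2]
    w=p-piv; r=np.hypot(*w)
    # handle angle inferred when finger stands at d behind the knob centre
    thn=np.arctan2(-w[1],-w[0])-yaw+np.arctan2(d,95)
    f=s['contact_force']; a=yaw+thn
    print('pos',s['position'].round(1),'tw',round(tw,1),'r',round(r,1),'th_now',round(thn,3),'F',f.round(1),'Ft',round(f[0]*np.sin(a)-f[1]*np.cos(a),1),'t',s['clock'])
    for th in ths:
        q=tgt(th,d)-p; print(round(th,3),(q/300).round(4),'turn',round((np.degrees(th)-tw)/30,3))
if __name__=='__main__':
    v=[float(x) for x in sys.argv[1:]]; table(v[1:],v[0])
E
python3 arc.py 25.5 -.1 -.05 0 .05 .1 .15
```

```text
pos [456.8  -2.8 273.3] tw -0.1 r 100.2 th_now -0.136 F [-0.5 -0.4  0.4] Ft 0.3 t 9.65
-0.1 [ 0.0036 -0.0129] turn -0.187
-0.05 [ 0.001  -0.0291] turn -0.092
0.0 [-0.0008 -0.0454] turn 0.004
0.05 [-0.0017 -0.0618] turn 0.099
0.1 [-0.0019 -0.0781] turn 0.195
0.15 [-0.0012 -0.0945] turn 0.29
```

Call:
{"method": "play_rows", "body": {
  "moves": [
    [[0,-0.015,0],0,1],
    [[0,-0.03,0],0,1],
    [[0,-0.045,0],0.05,1],
    [[-0.001,-0.055,0],0.1,1]
  ]
}}

```text
clock: 10.15
position: [456.5, -19.8, 273.3]
ee_rot: [-0.115, 0.993, 0.0, -0.003]
contact_force: [0.0, -0.2, -0.0]
gripper_width: 0.2
```

```bash
python3 arc.py 25.5  .05 .1 .15 .2
```

```text
pos [456.5 -19.8 273.3] tw 3.0 r 98.2 th_now 0.034 F [ 0.  -0.2 -0. ] Ft 0.2 t 10.15
0.05 [-0.0006 -0.0053] turn -0.003
0.1 [-0.0008 -0.0217] turn 0.092
0.15 [-0.0001 -0.038 ] turn 0.188
0.2 [ 0.0014 -0.0544] turn 0.283
```

No contact yet. I'll continue in small steps.

Call:
{"method": "play_rows", "body": {
  "moves": [
    [[0,-0.011,0],0.05,1],
    [[-0.001,-0.022,0],0.09,1],
    [[0,-0.03,0],0.14,1],
    [[0,-0.038,0],0.19,1]
  ]
}}

```text
clock: 10.65
position: [456.5, -31.2, 273.3]
ee_rot: [-0.165, 0.986, 0.0, -0.003]
contact_force: [-1.0, 0.7, -0.9]
gripper_width: -0.4
```

```bash
python3 arc.py 25.5  .15 .2 .25 .3 .35
```

```text
pos [456.5 -31.2 273.3] tw 8.8 r 98.3 th_now 0.151 F [-1.   0.7 -0.9] Ft -1.0 t 10.65
0.15 [-0.0002  0.0003] turn -0.006
0.2 [ 0.0013 -0.0161] turn 0.09
0.25 [ 0.0036 -0.0323] turn 0.185
0.3 [ 0.0067 -0.0484] turn 0.281
0.35 [ 0.0106 -0.0643] turn 0.376
```

Call:
{"method": "play_rows", "body": {
  "moves": [
    [[0.0005,-0.008,0],0.05,1],
    [[0.0013,-0.016,0],0.09,1],
    [[0.0025,-0.024,0],0.14,1],
    [[0.0036,-0.032,0],0.19,1]
  ]
}}

```text
clock: 11.15
position: [457.5, -41.1, 273.3]
ee_rot: [-0.214, 0.977, -0.0, -0.003]
contact_force: [-0.3, 0.7, 0.9]
gripper_width: 0.2
```

```bash
python3 arc.py 25.5  .25 .3 .35 .4 .45 .5
python3 - <<'E'
from h import *
p=shot('side','s5');q=shot('top','t5')
a=cv2.imread('pics/s5.png')[110:240,220:350];b=cv2.imread('pics/t5.png')[160:290,220:350]
cv2.imwrite('pics/m5.png',cv2.resize(np.hstack([a,b]),(800,400),interpolation=2))
E
```

```text
pos [457.5 -41.1 273.3] tw 14.6 r 98.5 th_now 0.251 F [-0.3  0.7  0.9] Ft -0.7 t 11.15
0.25 [0.0003 0.0004] turn -0.008
0.3 [ 0.0034 -0.0157] turn 0.087
0.35 [ 0.0073 -0.0316] turn 0.183
0.4 [ 0.012  -0.0473] turn 0.278
0.45 [ 0.0175 -0.0627] turn 0.374
0.5 [ 0.0237 -0.0779] turn 0.469
```

View pics/m5.png

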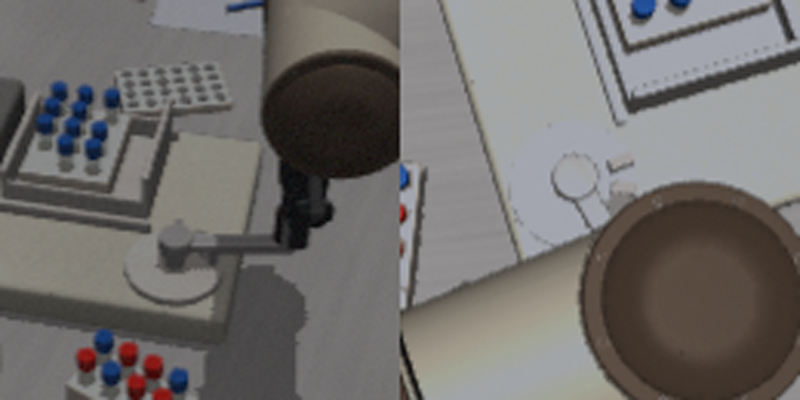

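The handle is turning with almost no resistance. I'll continue along the arc.

Call:
{"method": "play_rows", "body": {
  "moves": [
    [[0.0015,-0.008,0],0.04,1],
    [[0.0034,-0.0157,0],0.09,1],
    [[0.005,-0.0237,0],0.135,1],
    [[0.0073,-0.0316,0],0.18,1],
    [[0.0096,-0.0395,0],0.23,1],
    [[0.012,-0.0473,0],0.28,1]
  ]
}}

```text
clock: 12.0
position: [461.0, -55.6, 273.2]
ee_rot: [-0.286, 0.958, -0.0, -0.004]
contact_force: [-0.9, 1.5, 0.8]
gripper_width: -0.1
```

```bash
python3 arc.py 25.5  .4 .45 .5 .55 .6 .65
```

```text
pos [461.  -55.6 273.2] tw 23.0 r 98.5 th_now 0.403 F [-0.9  1.5  0.8] Ft -1.7 t 12.0
0.4 [0.0002 0.0012] turn -0.002
0.45 [ 0.0057 -0.0143] turn 0.093
0.5 [ 0.012  -0.0295] turn 0.189
0.55 [ 0.019  -0.0443] turn 0.284
0.6 [ 0.0267 -0.0587] turn 0.38
0.65 [ 0.0351 -0.0728] turn 0.475
```

Call:
{"method": "play_rows", "body": {
  "moves": [
    [[0.0027,-0.007,0],0.045,1],
    [[0.0057,-0.0143,0],0.093,1],
    [[0.009,-0.022,0],0.14,1],
    [[0.012,-0.0295,0],0.19,1],
    [[0.0155,-0.037,0],0.235,1],
    [[0.019,-0.0443,0],0.28,1]
  ]
}}

```text
clock: 12.75
position: [466.2, -68.9, 273.2]
ee_rot: [-0.356, 0.935, -0.0, -0.005]
contact_force: [-5.9, 5.2, 5.8]
gripper_width: 0.1
```

```bash
python3 arc.py 25.5  .55 .6 .65 .7 .75 .8
```

```text
pos [466.2 -68.9 273.2] tw 31.5 r 98.9 th_now 0.547 F [-5.9  5.2  5.8] Ft -7.8 t 12.75
0.55 [ 0.0019 -0.0001] turn 0.002
0.6 [ 0.0096 -0.0145] turn 0.097
0.65 [ 0.018  -0.0286] turn 0.193
0.7 [ 0.0271 -0.0422] turn 0.288
0.75 [ 0.0369 -0.0553] turn 0.384
0.8 [ 0.0474 -0.068 ] turn 0.479
```

Resistance is about 8 N, so the handle is climbing the cam. I'll continue.

Call:
{"method": "play_rows", "body": {
  "moves": [
    [[0.005,-0.007,0],0.05,1],
    [[0.0096,-0.0145,0],0.1,1],
    [[0.014,-0.022,0],0.145,1],
    [[0.018,-0.0286,0],0.19,1],
    [[0.0225,-0.0355,0],0.24,1],
    [[0.0271,-0.0422,0],0.29,1]
  ]
}}

```text
clock: 13.5
position: [473.9, -81.7, 273.3]
ee_rot: [-0.426, 0.905, -0.0, -0.005]
contact_force: [-5.6, 3.6, 5.9]
gripper_width: -0.0
```

```bash
python3 arc.py 25.5  .7 .75 .8 .85 .9 .95
```

```text
pos [473.9 -81.7 273.3] tw 40.3 r 98.7 th_now 0.699 F [-5.6  3.6  5.9] Ft -6.6 t 13.5
0.7 [0.0012 0.0005] turn -0.005
0.75 [ 0.011  -0.0127] turn 0.091
0.8 [ 0.0215 -0.0253] turn 0.186
0.85 [ 0.0325 -0.0374] turn 0.282
0.9 [ 0.0442 -0.0489] turn 0.377
0.95 [ 0.0564 -0.0599] turn 0.473
```

Call:
{"method": "play_rows", "body": {
  "moves": [
    [[0.006,-0.006,0],0.045,1],
    [[0.011,-0.0127,0],0.09,1],
    [[0.016,-0.019,0],0.14,1],
    [[0.0215,-0.0253,0],0.19,1],
    [[0.027,-0.0315,0],0.235,1],
    [[0.0325,-0.0374,0],0.28,1]
  ]
}}

```text
clock: 14.25
position: [483.0, -93.0, 273.3]
ee_rot: [-0.492, 0.871, 0.0, -0.006]
contact_force: [-4.4, 3.3, 4.2]
gripper_width: 0.2
```

```bash
python3 arc.py 25.5  .85 .9 .95 1 1.05 1.1
python3 - <<'E'
from h import *
p=shot('side','s6')
a=cv2.imread('pics/s6.png')[110:240,220:350]
cv2.imwrite('pics/m6.png',cv2.resize(a,(600,600),interpolation=2))
E
```

```text
pos [483.  -93.  273.3] tw 48.7 r 98.9 th_now 0.846 F [-4.4  3.3  4.2] Ft -5.5 t 14.25
0.85 [0.0024 0.0004] turn -0.001
0.9 [ 0.014  -0.0112] turn 0.094
0.95 [ 0.0262 -0.0221] turn 0.19
1.0 [ 0.039  -0.0324] turn 0.285
1.05 [ 0.0522 -0.0421] turn 0.381
1.1 [ 0.0659 -0.0511] turn 0.476
```

View pics/m6.png

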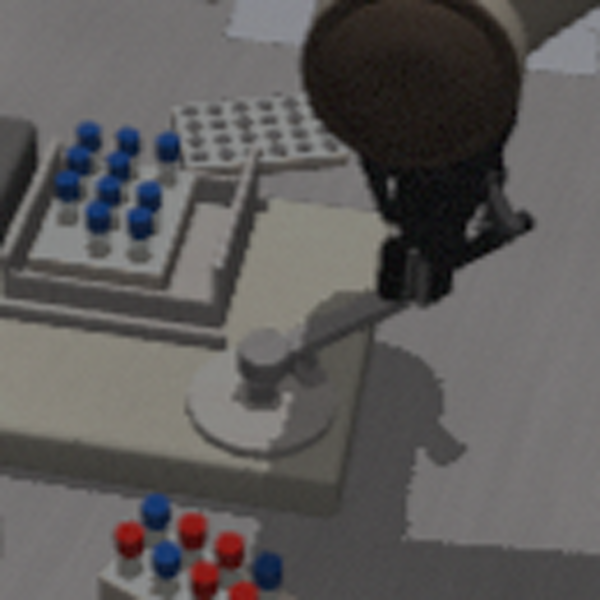

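The knob stays in front of the fingers and the handle has risen.

Call:
{"method": "play_rows", "body": {
  "moves": [
    [[0.007,-0.006,0],0.045,1],
    [[0.014,-0.0112,0],0.09,1],
    [[0.02,-0.0167,0],0.14,1],
    [[0.0262,-0.0221,0],0.19,1],
    [[0.0325,-0.0272,0],0.24,1],
    [[0.039,-0.0324,0],0.285,1]
  ]
}}

```text
clock: 15.05
position: [494.5, -103.2, 273.4]
ee_rot: [-0.556, 0.831, -0.0, -0.007]
contact_force: [-4.9, 0.5, 5.4]
gripper_width: 0.2
```

```bash
python3 arc.py 25.5 1 1.05 1.1 1.15 1.2
```

```text
pos [ 494.5 -103.2  273.4] tw 57.4 r 98.8 th_now 1.001 F [-4.9  0.5  5.4] Ft -4.7 t 15.05
1.0 [0.0006 0.0015] turn -0.004
1.05 [ 0.0138 -0.0081] turn 0.092
1.1 [ 0.0276 -0.0171] turn 0.187
1.15 [ 0.0417 -0.0254] turn 0.283
1.2 [ 0.0562 -0.033 ] turn 0.378
```

Call:
{"method": "play_rows", "body": {
  "moves": [
    [[0.007,-0.004,0],0.045,1],
    [[0.0138,-0.0081,0],0.09,1],
    [[0.021,-0.0127,0],0.14,1],
    [[0.0276,-0.0171,0],0.19,1]
  ]
}}

```text
clock: 15.55
position: [502.4, -108.7, 273.3]
ee_rot: [-0.598, 0.802, -0.0, -0.008]
contact_force: [-2.9, 1.3, 2.7]
gripper_width: -0.1
```

```bash
python3 arc.py 25.5 1.1 1.13 1.16 1.2 1.25
```

```text
pos [ 502.4 -108.7  273.3] tw 63.2 r 98.9 th_now 1.099 F [-2.9  1.3  2.7] Ft -3.2 t 15.55
1.1 [0.0014 0.0014] turn -0.006
1.13 [ 0.0098 -0.0036] turn 0.051
1.16 [ 0.0184 -0.0084] turn 0.108
1.2 [ 0.03   -0.0144] turn 0.185
1.25 [ 0.0449 -0.0213] turn 0.28
```

The force has fallen to 3 N, so it is probably on the cam top. From here I'll go finer.

Call:
{"method": "play_rows", "body": {
  "moves": [
    [[0.008,-0.003,0],0.05,1],
    [[0.016,-0.007,0],0.095,1],
    [[0.023,-0.011,0],0.14,1],
    [[0.03,-0.0144,0],0.185,1]
  ]
}}

```text
clock: 16.05
position: [511.5, -113.2, 273.1]
ee_rot: [-0.636, 0.771, -0.001, -0.008]
contact_force: [-2.5, -1.1, 0.9]
gripper_width: 0.0
```

```bash
python3 arc.py 25.5 1.2 1.22 1.24 1.26 1.28 1.3
```

```text
pos [ 511.5 -113.2  273.1] tw 68.8 r 98.4 th_now 1.202 F [-2.5 -1.1  0.9] Ft -2.2 t 16.05
1.2 [-0.0004  0.0005] turn -0.003
1.22 [ 0.0055 -0.0024] turn 0.035
1.24 [ 0.0115 -0.0051] turn 0.073
1.26 [ 0.0175 -0.0077] turn 0.111
1.28 [ 0.0236 -0.0101] turn 0.15
1.3 [ 0.0297 -0.0125] turn 0.188
```

Call:
{"method": "play_rows", "body": {
  "moves": [
    [[0.0055,-0.0024,0],0.035,1],
    [[0.0115,-0.0051,0],0.07,1],
    [[0.0175,-0.0077,0],0.11,1]
  ]
}}

```text
clock: 16.42
position: [516.9, -115.6, 273.1]
ee_rot: [-0.659, 0.752, -0.001, -0.008]
contact_force: [-3.7, -0.9, 1.9]
gripper_width: 0.1
```

```bash
python3 arc.py 25.5 1.26 1.28 1.3 1.32 1.34
```

```text
pos [ 516.9 -115.6  273.1] tw 72.2 r 98.4 th_now 1.262 F [-3.7 -0.9  1.9] Ft -3.6 t 16.425
1.26 [-0.0006  0.0003] turn -0.001
1.28 [ 0.0055 -0.0022] turn 0.037
1.3 [ 0.0116 -0.0045] turn 0.075
1.32 [ 0.0178 -0.0068] turn 0.113
1.34 [ 0.024  -0.0088] turn 0.152
```

Call:
{"method": "play_rows", "body": {
  "moves": [
    [[0.006,-0.0022,0],0.037,1],
    [[0.0116,-0.0045,0],0.075,1],
    [[0.0178,-0.0068,0],0.11,1]
  ]
}}

```text
clock: 16.8
position: [522.9, -117.5, 273.2]
ee_rot: [-0.681, 0.732, -0.002, -0.007]
contact_force: [0.2, 0.0, -0.1]
gripper_width: -0.2
```

```bash
python3 arc.py 25.5 1.32 1.34 1.36 1.38 1.4
python3 - <<'E'
from h import *
p=shot('side','s7')
a=cv2.imread('pics/s7.png')[110:240,220:350]
cv2.imwrite('pics/m7.png',cv2.resize(a,(600,600),interpolation=2))
E
```

```text
pos [ 522.9 -117.5  273.2] tw 75.6 r 98.0 th_now 1.326 F [ 0.2  0.  -0.1] Ft 0.2 t 16.8
1.32 [-0.0022 -0.0004] turn 0.0
1.34 [ 0.004  -0.0025] turn 0.039
1.36 [ 0.0103 -0.0044] turn 0.077
1.38 [ 0.0166 -0.0063] turn 0.115
1.4 [ 0.0229 -0.008 ] turn 0.153
```

View pics/m7.png

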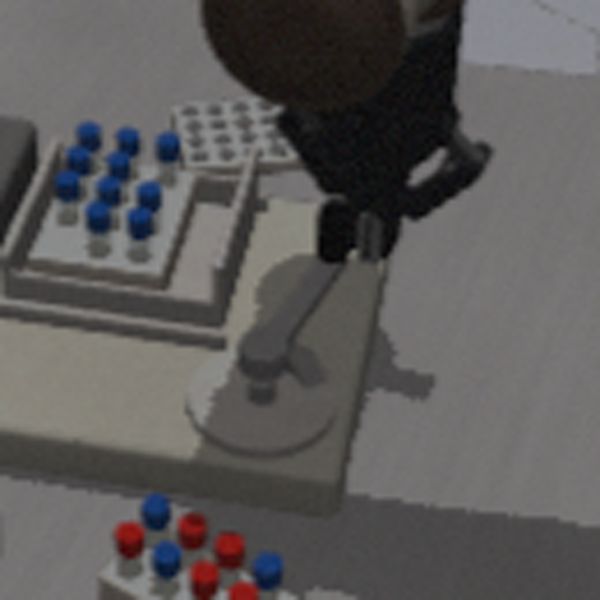

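The force has gone to zero, which suggests the handle has started dropping ahead of the fingers. I'll take small steps from here.

Call:
{"method": "play_rows", "body": {
  "moves": [
    [[0.004,-0.0025,0],0.04,1],
    [[0.008,-0.0036,0],0.06,1]
  ]
}}

```text
clock: 17.1
position: [526.0, -118.5, 273.5]
ee_rot: [-0.693, 0.721, -0.002, -0.006]
contact_force: [-0.3, 1.0, 0.8]
gripper_width: 0.1
```

```bash
python3 arc.py 25.5 1.35 1.37 1.38 1.39 1.4
```

```text
pos [ 526.  -118.5  273.5] tw 77.5 r 98.1 th_now 1.359 F [-0.3  1.   0.8] Ft -0.4 t 17.1
1.35 [-0.003  0.   ] turn -0.005
1.37 [ 0.0033 -0.0019] turn 0.033
1.38 [ 0.0064 -0.0028] turn 0.052
1.39 [ 0.0096 -0.0037] turn 0.071
1.4 [ 0.0127 -0.0045] turn 0.09
```

Call:
{"method": "play_rows", "body": {
  "moves": [
    [[0.0033,-0.0019,0],0.03,1],
    [[0.0064,-0.0028,0],0.05,1]
  ]
}}

```text
clock: 17.35
position: [528.0, -119.4, 273.6]
ee_rot: [-0.702, 0.712, -0.002, -0.006]
contact_force: [-0.4, 1.0, -0.1]
gripper_width: 0.2
```

```bash
python3 arc.py 25.5 1.38 1.39 1.4 1.41 1.42
```

```text
pos [ 528.  -119.4  273.6] tw 79.0 r 98.4 th_now 1.381 F [-0.4  1.  -0.1] Ft -0.5 t 17.35
1.38 [-0.0003  0.0001] turn 0.001
1.39 [ 0.0029 -0.0007] turn 0.02
1.4 [ 0.006  -0.0016] turn 0.039
1.41 [ 0.0092 -0.0024] turn 0.058
1.42 [ 0.0124 -0.0032] turn 0.077
```

Call:
{"method": "play_rows", "body": {
  "moves": [
    [[0.003,-0.0007,0],0.02,1],
    [[0.0075,-0.002,0],0.05,1]
  ]
}}

```text
clock: 17.6
position: [530.3, -120.0, 273.6]
ee_rot: [0.712, -0.702, 0.003, 0.006]
contact_force: [-0.6, -0.4, -0.2]
gripper_width: 0.2
```

Call:
{"method": "play_rows", "body": {
  "moves": [
    [[0.003,-0.0006,0],0.02,1],
    [[0.0075,-0.0018,0],0.05,1]
  ]
}}

```text
clock: 17.85
position: [532.6, -120.6, 273.6]
ee_rot: [0.722, -0.692, 0.003, 0.006]
contact_force: [-0.4, 0.1, 0.9]
gripper_width: -0.1
```

```bash
python3 arc.py 25.5 1.42 1.43 1.44 1.45 1.46
python3 - <<'E'
from h import *
p=shot('side','s8')
a=cv2.imread('pics/s8.png')[110:240,220:350]
cv2.imwrite('pics/m8.png',cv2.resize(a,(600,600),interpolation=2))
E
```

```text
pos [ 532.6 -120.6  273.6] tw -97.8 r 98.4 th_now 1.429 F [-0.4  0.1  0.9] Ft -0.4 t 17.85
1.42 [-0.0029  0.0007] turn 5.973
1.43 [ 0.0003 -0.    ] turn 5.992
1.44 [ 0.0035 -0.0008] turn 6.011
1.45 [ 0.0067 -0.0014] turn 6.031
1.46 [ 0.0099 -0.0021] turn 6.05
```

View pics/m8.png

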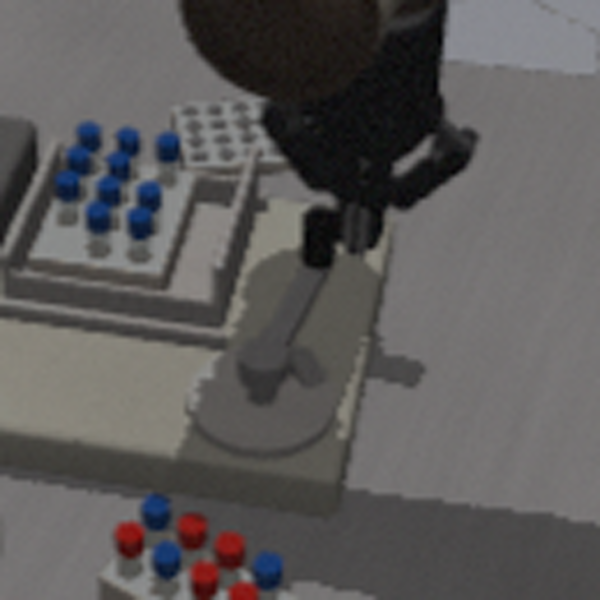

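The side view shows the knob ahead of the fingers with a gap, and the handle looks lower than before. I'll back away and check its height and angle with both cameras.

Call:
{"method": "play_rows", "body": {
  "moves": [
    [[-0.07,0,0],0,1],
    [[-0.15,0,0.02],0,1],
    [[-0.2,0,0.15],0,1],
    [[-0.2,-0.2,0.25],0,1],
    [[-0.2,-0.4,0.25],0,1],
    [[-0.2,-0.6,0.25],0,1],
    [[-0.2,-0.8,0.25],0,1],
    [[-0.2,-0.8,0.25],0,1]
  ]
}}

```text
clock: 18.9
position: [472.0, -364.2, 347.7]
ee_rot: [0.72, -0.694, 0.002, 0.007]
contact_force: [-0.5, 1.0, 0.4]
gripper_width: 0.2
```

Run:
```python
from h import *
shot('side','s9');shot('top','t9')
a=cv2.imread('pics/s9.png')[110:240,220:350];b=cv2.imread('pics/t9.png')[140:270,230:360]
cv2.imwrite('pics/m9.png',cv2.resize(np.hstack([a,b]),(800,400),interpolation=2))
cv2.imwrite('pics/m9s.png',cv2.resize(a,(600,600),interpolation=2))
cv2.imwrite('pics/m9t.png',cv2.resize(b,(600,600),interpolation=2))
```

```text
(no output)
```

View pics/m9s.png

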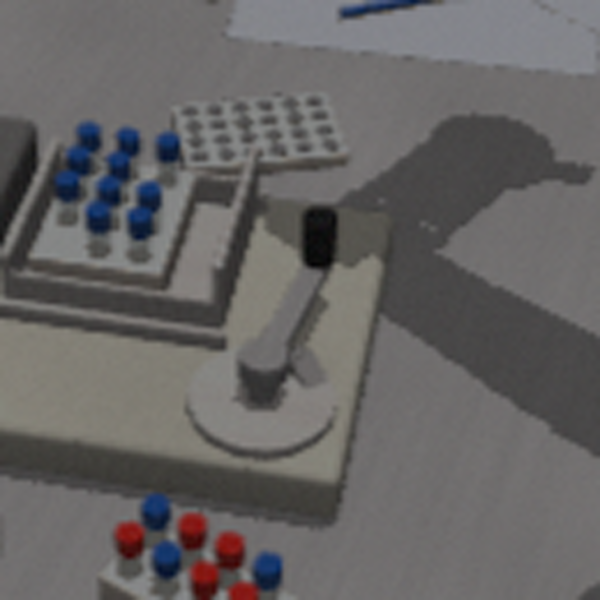

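View pics/m9t.png

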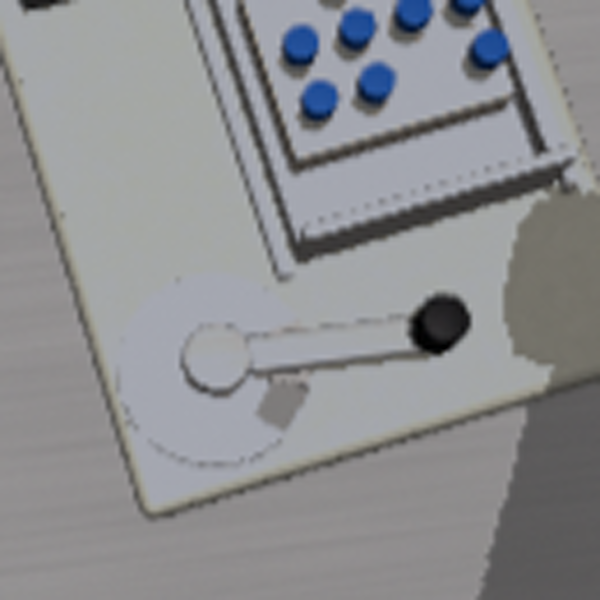

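```bash
cat > f3.py <<'E'
exec(open('f2.py').read().split("print('knob'")[0])
z=600/130
T2=lambda u,v:np.array([230+u/z,140+v/z]); S2=lambda u,v:np.array([220+u/z,110+v/z])
k=tri(None,(ct,T2(444,318)),(cs,S2(320,214))); print('knob',k)
h=tri(None,(ct,T2(216,355)),(cs,S2(264,347))); print('hub',h)
d=k[0]-h[0]; print('turn',np.arctan2(-d[1],-d[0])-.178,np.hypot(d[0],d[1]))
from bench import arm
for n in('top','side'):
    p=arm.get_image(n)
    for t in('handle','knob','tray'): print(n,t,[(np.round(x['centre'],1).tolist(),round(x['conf'],2)) for x in arm.look_for(t,p)[:1]])
E
python3 f3.py
```

```text
knob (array([ 554.7, -119.4,  121.8]), array([-0.1, -0.2,  0.3,  0.1]))
hub (array([554.9, -25. ,  94.9]), array([-0. , -0.1,  0.2,  0. ]))
turn 1.3906776858970447 94.40021186416904
top handle [([559.1, -72.9, 81.4], 0.83)]
top knob [([556.2, -68.3, 86.2], 0.65)]
top tray [([670.6, -117.7, 79.0], 0.68)]
side handle [([555.0, -75.5, 81.9], 0.86)]
side knob [([555.4, -72.7, 91.1], 0.68)]
side tray [([674.2, -96.4, 82.6], 0.91)]
```

Run:
```python
from fit import *
import cv2
cs=cam(arm.get_image('side'));ct=cam(arm.get_image('top'))
for z in(95,97,104): print(z,proj(cs,np.array([554.8,-25,z])).round(1),proj(ct,np.array([554.8,-25,z])).round(1))
o=[cv2.resize(cv2.imread('pics/%s.png'%n)[170:215,255:300],(400,400),interpolation=cv2.INTER_CUBIC) for n in('side0','s7','s9')]
o2=np.hstack(o); 
for y in range(0,400,50): cv2.line(o2,(0,y),(1200,y),(0,0,255),1)
cv2.imwrite('pics/hub.png',cv2.resize(o2,(798,266)))
# subpixel: vertical profile at hub column
for n in('side0','s5','s6','s7','s8','s9'):
    g=cv2.cvtColor(cv2.imread('pics/%s.png'%n),cv2.COLOR_BGR2GRAY); print(n,g[178:200,274:279].mean(1).round().astype(int).tolist())
```

```text
95 [277.4 185.2] [276.7 216.8]
97 [277.4 184.7] [276.8 216.7]
104 [277.5 182.7] [276.9 216.2]
side0 [61, 59, 61, 76, 80, 102, 106, 106, 108, 108, 107, 104, 71, 54, 51, 51, 50, 50, 50, 63, 79, 123]
s5 [133, 133, 133, 122, 120, 114, 111, 111, 113, 111, 111, 109, 77, 57, 55, 52, 54, 52, 53, 66, 83, 128]
s6 [133, 132, 133, 118, 113, 111, 111, 113, 113, 112, 105, 67, 54, 54, 55, 61, 54, 52, 53, 67, 84, 128]
s7 [100, 97, 86, 77, 72, 73, 73, 73, 73, 74, 57, 52, 52, 53, 62, 69, 56, 52, 53, 67, 85, 87]
s8 [87, 84, 83, 80, 79, 75, 73, 72, 74, 73, 74, 73, 59, 53, 52, 52, 54, 52, 52, 66, 84, 87]
s9 [129, 128, 124, 119, 118, 112, 109, 109, 108, 109, 109, 107, 73, 56, 53, 52, 50, 52, 51, 64, 81, 124]
```

View pics/hub.png

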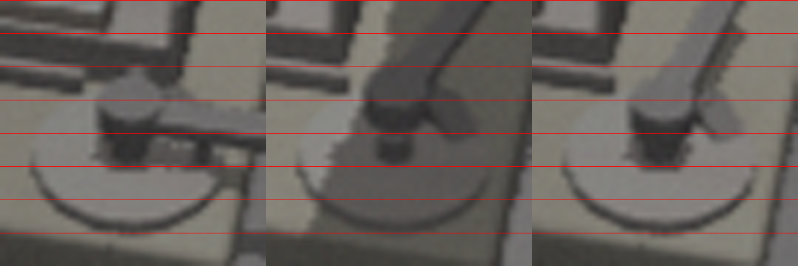

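The hub's edge in the side view sits on the same pixel row as at the start, so the handle is fully down again, at a turn of about 1.39. The plate front is at shaker x ≈ -70 mm, which fits a 140 mm tray sitting home. The arm is clear of everything, so I'll hand in.

Run:
```python
from bench import arm
print(arm.job_done())
s=arm.read_state();print(s['clock'],s['contact_force'])
```

```text
the job is handed in; nothing more can be done
None
the job is handed in; nothing more can be done
```

I pushed the tray home, swung the latch handle over the cam and let it drop into the notch. Then I backed the arm clear and handed the job in at about 19 s; no verdict was reported.

**Tray:** It slid at about 4 N. At the end the force rose to about 8.6 N while the fingertips stopped moving, so I took that as the buffer. The plate's front then worked out at about -70 mm in the shaker's frame, which fits a tray sitting home.

**Handle:** It took up to about 8 N on the climb, and then the force fell to zero at the drop. In the last pictures:
- The turn is about 1.39 rad.
- The knob is at z 121.8 mm, against 121.5 mm at the start.
- The hub edge is on the same pixel row as at the start, so the lift is about 0.
- I did not push on to the rigid stop, since the handle had already dropped.

**Checks that disagreed or were left out:**
- **Pivot position:** the shaker pose fitted from its base corners put the pivot about 6–9 mm away from where the two cameras placed it. I used the camera position, and the arc matched it.
- **Bystanders:** I did not measure the well plate, bottle and spare rack again. The gripper did not go near them, and the well plate and rack look unmoved in the last pictures. The bottle was not in those.

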